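Unclip the torch for the kit tray

ROBOT

A 7-joint arm with a two-finger parallel gripper is mounted at the origin on the work surface. World frame = base frame: x ahead of the robot, y to its left, z up, the work surface at z = 0. Lengths are in m, angles in rad, forces in N, time in s.
With the tool pointing down it reaches from about 0.4 to 0.925 m from the base axis. Payload 5.6 kg.
Tool frame: the origin (TCP) lies midway between the tips of the shut fingers; the grasp point (between the pads) lies 19 mm behind it (pinch_z is the z of the grasp point in the tool frame, in m); z points along the fingers, y is the direction in which the jaws open and shut (so a half turn about z gives the same grasp; the last joint's range is limited). The gripper opens to 85 mm and grips with 20 to 120 N. Pads are 22 mm wide; open, the fingers measure 114 mm over their backs; the gripper's body (76 mm by 85 mm) begins 54 mm behind the grasp point. The pads swing forward as they close: fully open they stand 13 mm farther back than shut.
Start: joints at [-0.043, 0.468, -0.012, 1.603, 0.006, 1.071, -0.056], TCP at [0.65, -0, 0.231] pointing down, gripper open.
Joint ranges: [-2.53, 2.53], [-0.31, 2.02], [-1.57, 1.55], [0.28, 2.44], [-1.29, 4.43], [0.15, 1.84], [-2.92, 2.92]. Speed limits (rad/s): [2.57, 2.57, 3.14, 3.14, 3.14, 3.14, 3.14].

INTERFACE

Orientations are given as a rotation vector (axis times angle).
In Python, from plant import * gives the robot as it stands.
- The arm moves only by the tool drive_tool, never from a script. Its arguments are lists of equal length, an entry for each row: "claw": the gripper's target within -1 to 1 (fully open at 1, half-way at 0, shut at -1); "translation": the shift along the tool's x, y, z in cm, a list of three; "roll": the turn about the tool's z in rad. A call has 1 to 20 rows; each row is the pose to reach, as a shift and turn from the pose commanded when the call began, along the tool's axes at that moment; what a row does not reach only later rows make up. A row lasts 1/12 s, in which the tool goes at most 41.7 mm and 7.16 degrees, less where a joint would pass 70% of its speed; a pose out of reach is approached as far as the arm can. A call with a gripper value outside its range is refused whole. The fingers move at their own pace and stop on an object; "force" is the grip in N (left out, the last holds). Time passes only in rows, so rows that repeat a pose let the fingers close. It gives the time, the measured TCP pose, the force and the opening at its end, in the units of the state.
- get_state(): the state, without advancing time (a new reading comes with each control period).
- camera(name): name is "scene" or "side" or "wrist"; returns the picture (420x560x3 uint8, red, green, blue); there is no depth.
- camera_model(name): a dict with "fx", "fy", "cx", "cy" (pixels), "D" ([k1, k2, p1, p2, k3] as OpenCV has them; the pictures are not rectified), "cam_to_world" (4x4, takes a point from camera to world coordinates). Camera axes: x right, y down, z forward; pixel columns grow to the right and rows downward; lengths in m; the calibration is good to about 2 mm. A picture is of the moment at which its call begins: read the wrist's pose just before it. camera_model takes no time and is no camera call; for the wrist camera it gives the pose at the moment of the call.
- finish_job(): hands the job in, once; it reports no verdict.
Trained networks look in the newest picture that a camera, given by its name, has taken for a name from the list of things; names that differ only in an ending like _2 or _b are one class to them, and where a whole thing is asked for, a point or a joint stands for the part that bears it (a point fixed in the world has none). Each returns a list of dicts, best first, with "conf" (0 to 1); they miss things now and then, are a little off and sometimes report something else, mostly with a low value. They report only what shows in the picture. A call takes as long as a camera call. They do not tell look-alikes from the thing itself.
- boxes_of(camera, label): "extent" ([centre column, centre row, width, height] in pixels, round what is visible of it).
- mark_of(camera, label): "uv" ([column, row] in pixels: a listed point, or the origin of a listed thing).
The state is a dict: "time": time; "qpos": joint angles; "dq": joint speeds; "tau": joint torques, N m; "tool_pos": TCP position; "tool_rot": TCP orientation; "force": force on the tool from outside, world axes, zero at the start; "torque": the same for the moment, N m; "gripper_width": finger opening in m.
Only numpy, scipy, OpenCV 4.12 (cv2) and the standard library are available. Lean on these libraries where they do the work, as an engineer would, in place of code of your own. Each camera call takes 0.05 s, during which the arm holds its last target. There are 200 camera calls.

TASK

Pull the torch (the round metal tool with the wide flared head) straight up out of its spring clips on the rack, and leave the other two round tools clipped in. Lay the torch down, without dropping it, flat in the wide compartment of the wooden tray and let go.

Things in the scene. Friction and masses are not known exactly. Their poses are not given: they have to be found in the camera images.
- torch_mid (a point): Torch, 90 g: barrel 20 mm thick, flared head 32 mm, tail cap 24 mm. The point is mid-barrel on the axis; x runs to the head (head face +82 mm, tail -78), z up. It lies level, axis 55 mm above the bench, in clips at x = -42 and +42 mm: C-shaped springs open at the top, 12 mm wide, lips 15 mm above the axis, letting go after 10 mm of lift, 10 to 13 N. Grip between them; rack base 39 mm below.
- tube_mid (a point): Round tool to leave alone: same barrel and clips, equal 24 mm caps on both ends, 150 mm long. Point mid-barrel on the axis, x along it. The three tools lie parallel in one rack fixed to the bench, 90 mm apart, in any order, +x ends the same way. Rack: plywood base 150 x 250 mm, 16 mm high. Caps stop the tools sliding out lengthwise.
- punch_mid (a point): Round tool to leave alone: same barrel and clips as the torch, 24 mm tail cap, and a long tapering point at the +x end; 176 mm long. Point mid-barrel on the axis, 55 mm above the bench; x along it towards the taper.
- tray_bay (a point): Wooden tray fixed to the bench: centre of the floor (6 mm above the bench) of its wide, empty compartment, 218 mm long (x) by 143 mm (y) inside. Walls 24 mm above the floor, 6 mm thick. Beyond a divider on the +y side, a narrow compartment holds offcuts. The torch fits with its axis roughly along x, head either way; lying there its axis is about 14 mm above this point.
There are look-alikes about, which are no part of the job. What is shaped like the part that bears torch_mid but orange or turquoise is not meant.

How it is judged:
On the way:
1. the torch is pulled up out of its clips and held in the gripper, its axis more than 80 mm above the bench (height (world z) of torch_mid above 0.08 m and contact force between the fingers and torch above 0.5 N), for 0.1 s.
At the end, for the whole second after the job is handed in: The torch lies released and at rest, level within 7 degrees, on the floor of the tray's wide compartment: its middle within 50 mm of the centre along the tray, 65 mm across, at most 22 mm above the floor. The other two round tools are within 15 mm of where they began (x of torch_mid in the frame of tray_bay between -0.05 and 0.05 m and y of torch_mid in the frame of tray_bay between -0.065 and 0.065 m and z of torch_mid in the frame of tray_bay below 0.022 m and angle between torch_mid's own x axis and vertical between 1.45 and 1.69 rad and linear speed of torch below 0.05 m/s and distance of each of tube_mid, punch_mid from where it was at the start of the episode below 0.015 m); the robot touches nothing.
It fails at once if one of the other two round tools is moved by more than 15 mm (distance of any of tube_mid, punch_mid from where it was at the start of the episode above 0.015 m).
It fails at once if the torch is dropped or thrown (moves faster than 0.8 m/s, as after a fall of more than 30 mm, while no finger touches it) (linear speed of torch above 0.8 m/s and contact force between the fingers and torch below 0.1 N).
It also fails if it takes over 45 s, if anything falls off the work surface, if the arm or the gripper's body presses on something with over 40 N, if the wrist force passes 120 N, or if a joint passes its speed limit or range.

## Working session

There is one attempt and no reset: what is moved stays moved. The work goes in short steps, Python scripts to look and compute and a tool call to move; the robot and the scene stay as the last step left them, time stands still between calls to the robot, and variables do not carry over. Pictures are saved under pics/ and viewed, about 8 in all and at most 12, crops included, and the job is handed in when it is done.

Besides the shell and the picture viewer there is one more tool, called after "Call:" in YAML: its name, and indented under it one key for each argument. drive_tool: Moves the arm, as the interface text tells. Its arguments: {"type":"object","properties":{"claw":{"type":"array"},"translation":{"type":"array"},"roll":{"type":"array"},"force":{"type":"number"}},"required":["claw","translation","roll"]}

```bash
mkdir -p pics; cat > h.py <<'E'
from plant import *
import numpy as np, cv2
from scipy.spatial.transform import Rotation as R
def ray(m,uv):
    K=np.array([[m['fx'],0,m['cx']],[0,m['fy'],m['cy']],[0,0,1.]])
    p=cv2.undistortPoints(np.array([[uv]],float),K,np.array(m['D'],float))[0,0]
    T=np.array(m['cam_to_world']); return T[:3,3],T[:3,:3]@np.array([p[0],p[1],1])
def at_z(m,uv,z):
    o,d=ray(m,uv); return o+d*(z-o[2])/d[2]
def proj(m,P):
    K=np.array([[m['fx'],0,m['cx']],[0,m['fy'],m['cy']],[0,0,1.]])
    T=np.linalg.inv(np.array(m['cam_to_world'])); r=cv2.Rodrigues(T[:3,:3])[0]
    return cv2.projectPoints(np.array(P,float).reshape(-1,3),r,T[:3,3],K,np.array(m['D'],float))[0][:,0]
E
python3 - <<'E'
from h import *
ims=[]
for c in ["scene","side","wrist"]:
    m=camera_model(c); im=camera(c); cv2.imwrite(f'pics/{c}0.png',im[:,:,::-1])
    print(c,np.round(np.array(m['cam_to_world']),3).tolist())
    for l,z in [("torch_mid",.055),("tube_mid",.055),("punch_mid",.055),("tray_bay",.006)]:
        for r in mark_of(c,l)[:4]: print(l,round(r['conf'],2),np.round(r['uv'],1),np.round(at_z(m,r['uv'],z),3))
s=get_state();print(s['time'],s['tool_rot'],s['force'])
E
```

```text
scene [[-0.48, 0.689, -0.543, 1.218], [0.877, 0.378, -0.296, 0.411], [0.001, -0.619, -0.786, 1.178], [0.0, 0.0, 0.0, 1.0]]
torch_mid 0.86 [192.  175.7] [ 0.468 -0.266  0.055]
torch_mid 0.83 [143.3 234.9] [ 0.694 -0.263  0.055]
tube_mid 0.65 [247.  203.4] [ 0.478 -0.083  0.055]
punch_mid 0.69 [191.7 173.5] [ 0.461 -0.271  0.055]
punch_mid 0.47 [220.2 187.3] [ 0.465 -0.175  0.055]
tray_bay 0.75 [323.8 260.4] [0.511 0.162 0.006]
side [[-0.763, -0.454, 0.461, -0.109], [-0.646, 0.547, -0.532, 0.657], [-0.011, -0.703, -0.711, 0.959], [0.0, 0.0, 0.0, 1.0]]
torch_mid 0.79 [336.7 163.5] [ 0.468 -0.266  0.055]
torch_mid 0.69 [286.2 142.8] [ 0.641 -0.248  0.055]
torch_mid 0.68 [403.  201.6] [ 0.24  -0.251  0.055]
tube_mid 0.61 [299.8 193.2] [ 0.472 -0.101  0.055]
punch_mid 0.89 [318.  177.6] [ 0.472 -0.183  0.055]
tray_bay 0.94 [223.  254.3] [0.513 0.158 0.006]
wrist [[1.0, 0.0, -0.001, 0.649], [0.0, -0.949, -0.314, 0.08], [-0.001, 0.314, -0.949, 0.375], [0.0, 0.0, 0.0, 1.0]]
torch_mid 0.67 [294.2 390. ] [ 0.666 -0.244  0.055]
tube_mid 0.61 [101.8 262. ] [ 0.477 -0.086  0.055]
0.75 [2.22153775e+00 2.22123624e+00 4.88117883e-05] [-0.28751808 -1.16048273  0.01938801]
```

View pics/scene0.png

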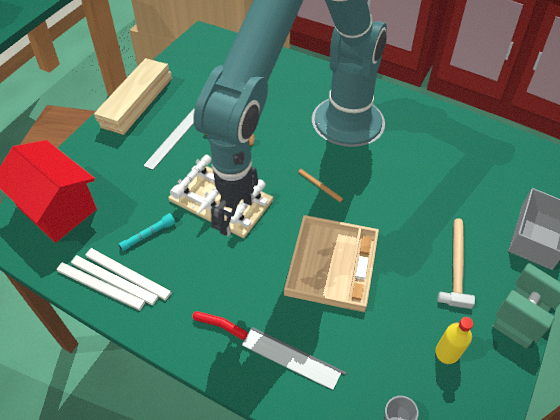

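View pics/wrist0.png

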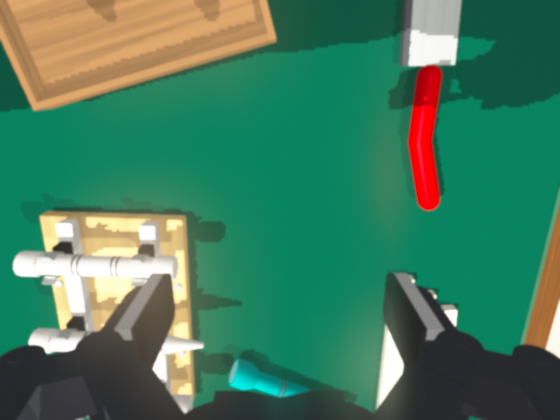

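The scene shows the rack near (220,195), with a turquoise look-alike at (147,232). The tray is at (330,260). In the wrist view the tools lie along about +x, and the punch taper points to +x. Next I'll check the side view up close.

```bash
python3 - <<'E'
import cv2,numpy as np
a=cv2.imread('pics/side0.png')
cv2.imwrite('pics/side0c.png',cv2.resize(a[100:300,170:440],None,fx=2.9,fy=2.9,interpolation=cv2.INTER_CUBIC))
E
```

```text
(no output)
```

View pics/side0c.png

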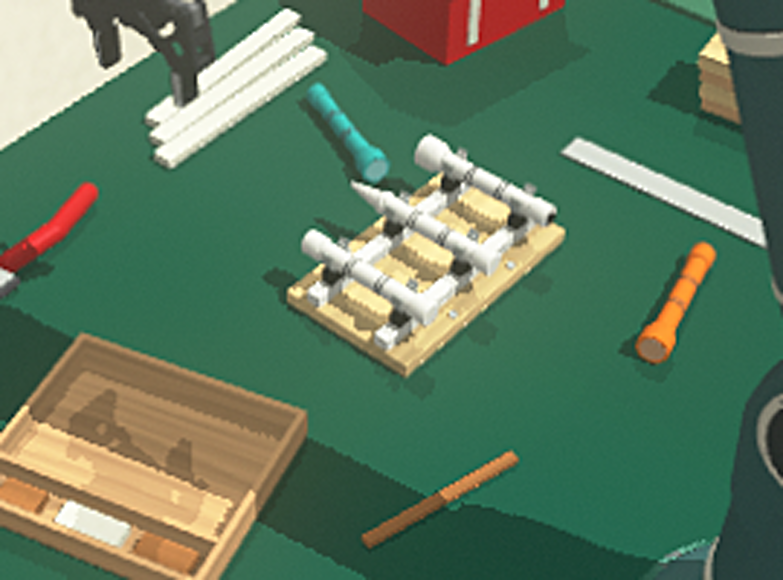

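The side view shows the torch as the far tool, its flared head at crop (428,150), with the punch in the middle and the tube nearest the tray. The tray's narrow compartment is on its +y side. Next: the yaws.

```bash
python3 - <<'E'
from h import *
m=camera_model("side")
f=lambda x,y,z: at_z(m,(170+x/2.9,100+y/2.9),z)
for n,a,b,z in [("torch",(428,150),(550,213),.055),("punch",(352,184),(492,262),.055),("tube",(308,240),(428,310),.055),("tray-y wall",(85,338),(305,412),.03)]:
    A=f(*a,z);B=f(*b,z);d=A-B;print(n,A.round(3),B.round(3),np.linalg.norm(d).round(3),np.degrees(np.arctan2(d[1],d[0])).round(1))
s=get_state();print(s['tool_pos'],R.from_rotvec(s['tool_rot']).as_matrix().round(3).tolist())
E
```

```text
torch [ 0.542 -0.274  0.055] [ 0.392 -0.272  0.055] 0.15 -0.8
punch [ 0.568 -0.183  0.055] [ 0.396 -0.179  0.055] 0.172 -1.3
tube [ 0.548 -0.092  0.055] [ 0.404 -0.09   0.055] 0.144 -0.9
tray-y wall [0.637 0.119 0.03 ] [0.424 0.057 0.03 ] 0.222 16.1
[ 6.50018131e-01 -7.10826167e-05  2.31317416e-01] [[0.0, 1.0, 0.0], [1.0, -0.0, -0.0], [-0.0, 0.0, -1.0]]
```

Call:
drive_tool:
  claw: [1,1,1,1,1,1,1,1,1,1,1,1,1,1,1,1]
  translation:
    - [-26.8,-18,0]
    - [-26.8,-18,0]
    - [-26.8,-18,0]
    - [-26.8,-18,0]
    - [-26.8,-18,0]
    - [-26.8,-18,0]
    - [-26.8,-18,0]
    - [-26.8,-18,0]
    - [-26.8,-18,0]
    - [-26.8,-18,0]
    - [-26.8,-18,0]
    - [-26.8,-18,0]
    - [-26.8,-18,0]
    - [-26.8,-18,0]
    - [-26.8,-18,0]
    - [-26.8,-18,0]
  roll: [1.588,1.588,1.588,1.588,1.588,1.588,1.588,1.588,1.588,1.588,1.588,1.588,1.588,1.588,1.588,1.588]

```text
time: 2.08
tool_pos: [0.4701, -0.2679, 0.2314]
tool_rot: [3.141, -0.023, 0.0]
force: [0.6, 0.1, 0.5]
gripper_width: 0.0854
```

```bash
python3 - <<'E'
from h import *
s=get_state();print(s['time'],s['tool_pos'],R.from_rotvec(s['tool_rot']).as_matrix().round(3).tolist(),np.round(s['qpos'],2),s['force'])
for c in ["wrist","side","scene"]:
    m=camera_model(c); im=camera(c); cv2.imwrite(f'pics/{c}1.png',im[:,:,::-1])
    for l,z in [("torch_mid",.055),("punch_mid",.055),("tray_bay",.006)]:
        for r in mark_of(c,l)[:3]: print(c,l,round(r['conf'],2),np.round(r['uv'],1),np.round(at_z(m,r['uv'],z),3))
E
```

```text
2.0833 [ 0.47007642 -0.26793568  0.23135144] [[1.0, -0.015, 0.0], [-0.015, -1.0, -0.0], [0.0, 0.0, -1.0]] [ 0.14  0.29  0.38  1.89 -0.13  0.99 -1.01] [0.60105686 0.12679665 0.49970244]
wrist torch_mid 0.93 [302.2 346.6] [ 0.283 -0.29   0.055]
wrist torch_mid 0.7 [281.  179.8] [ 0.466 -0.27   0.055]
wrist punch_mid 0.78 [177.6 179.5] [ 0.467 -0.177  0.055]
side torch_mid 0.64 [336.6 163. ] [ 0.469 -0.268  0.055]
side torch_mid 0.54 [402.  200.9] [ 0.243 -0.252  0.055]
side torch_mid 0.52 [288.5 140.9] [ 0.642 -0.26   0.055]
side punch_mid 0.74 [318.5 177.3] [ 0.472 -0.184  0.055]
side punch_mid 0.64 [217.9 253.9] [0.491 0.19  0.055]
side tray_bay 0.57 [219.9 257.4] [0.512 0.17  0.006]
scene torch_mid 0.76 [144.5 231.9] [ 0.685 -0.266  0.055]
scene torch_mid 0.6 [191.5 175.8] [ 0.469 -0.267  0.055]
scene torch_mid 0.55 [225.3 131.6] [ 0.276 -0.277  0.055]
scene punch_mid 0.7 [220.5 186. ] [ 0.461 -0.176  0.055]
scene tray_bay 0.84 [319.3 261.3] [0.519 0.153 0.006]
```

View pics/wrist1.png

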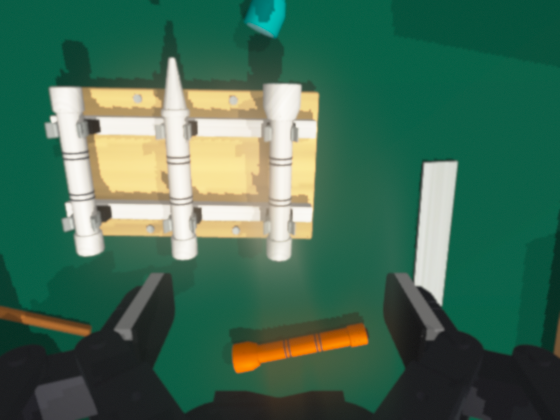

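The torch is under the gripper, axis at column ~281 between the clip rows 128 and 215, well aligned. Going down.

Call:
drive_tool:
  claw: [1,1,1,1,1,1,1,1,1,1]
  translation:
    - [-0.1,0.1,4]
    - [-0.1,0.1,8]
    - [-0.1,0.1,11]
    - [-0.1,0.1,13]
    - [-0.1,0.1,15]
    - [-0.1,0.1,17]
    - [-0.1,0.1,18.5]
    - [-0.1,0.1,19.7]
    - [-0.1,0.1,19.7]
    - [-0.1,0.1,19.7]
  roll: [0,0,0,0,0,0,0,0,0,0]

```text
time: 3.52
tool_pos: [0.4688, -0.2691, 0.0341]
tool_rot: [-3.141, 0.027, 0.001]
force: [0.8, -0.4, 0.2]
gripper_width: 0.0853
```

Call:
drive_tool:
  claw: [-0.2,-0.5,-1,-1,-1,-1,-1,-1,-1,-1]
  translation:
    - [0,0,0]
    - [0,0,0]
    - [0,0,0]
    - [0,0,0]
    - [0,0,0]
    - [0,0,0]
    - [0,0,0]
    - [0,0,0]
    - [0,0,0]
    - [0,0,0]
  roll: [0,0,0,0,0,0,0,0,0,0]
  force: 80

```text
time: 4.35
tool_pos: [0.4693, -0.2691, 0.0349]
tool_rot: [3.141, -0.027, 0.001]
force: [-0.7, 0.9, 5.6]
gripper_width: 0.0176
```

```bash
python3 - <<'E'
from h import *
s=get_state();print(s['time'],s['tool_pos'],s['force'],s['torque'],s['gripper_width'])
for c in ["side","scene"]:
    im=camera(c); cv2.imwrite(f'pics/{c}2.png',im[:,:,::-1])
a=camera("wrist")[:,:,::-1]; b=cv2.imread('pics/side2.png')[100:240,230:420]
cv2.imwrite('pics/j2.png',np.hstack([a[:,80:],cv2.resize(b,(320,420))[:, :]]))
E
```

```text
4.35 [ 0.46929303 -0.26914805  0.03489951] [-0.70690816  0.90579481  5.60601006] [0.11098466 0.21740238 0.04257684] 0.01762895444441463
```

View pics/j2.png

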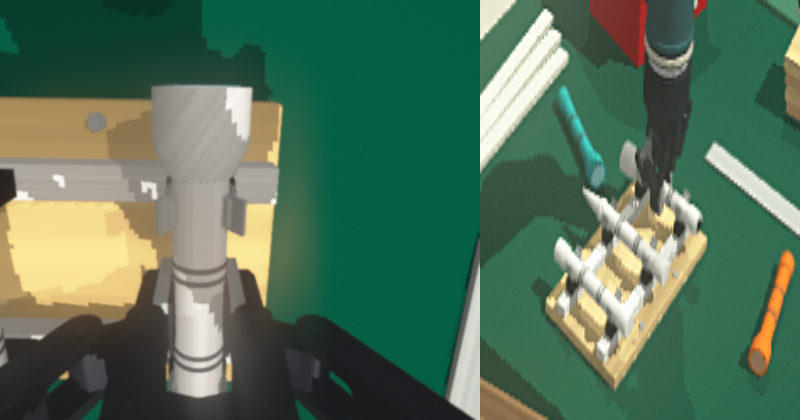

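The fingers are astride the barrel between the clips. A width of 17.6 mm and +5.6 N suggest the pads sit above the axis, so I'll open a little, lower and re-grip.

Call:
drive_tool:
  claw: [0.2,0.2,0.2,0.2,0.2,0.2,-0.4,-1,-1,-1,-1,-1,-1,-1,-1]
  translation:
    - [0,0,0]
    - [0,0,0]
    - [0,0,0.2]
    - [0,0,0.4]
    - [0,0,0.4]
    - [0,0,0.4]
    - [0,0,0.4]
    - [0,0,0.4]
    - [0,0,0.4]
    - [0,0,0.4]
    - [0,0,0.4]
    - [0,0,0.4]
    - [0,0,0.4]
    - [0,0,0.4]
    - [0,0,0.4]
  roll: [0,0,0,0,0,0,0,0,0,0,0,0,0,0,0]

```text
time: 5.75
tool_pos: [0.469, -0.2691, 0.0304]
tool_rot: [3.141, -0.027, 0.0]
force: [-1.4, 0.0, 4.7]
gripper_width: 0.0179
```

Call:
drive_tool:
  claw: [-1,-1,-1,-1,-1,-1,-1,-1,-1,-1]
  translation:
    - [0,0,-0.3]
    - [0,0,-0.6]
    - [0,0,-0.9]
    - [0,0,-1.2]
    - [0,0,-1.5]
    - [0,0,-1.8]
    - [0,0,-2.2]
    - [0,0,-2.6]
    - [0,0,-3]
    - [0,0,-3]
  roll: [0,0,0,0,0,0,0,0,0,0]

```text
time: 6.58
tool_pos: [0.4697, -0.2693, 0.0615]
tool_rot: [3.141, -0.027, 0.003]
force: [0.1, 0.8, -0.3]
gripper_width: 0.0181
```

Call:
drive_tool:
  claw: [-1,-1,-1,-1,-1,-1]
  translation:
    - [0,0,-2.5]
    - [0,0,-5]
    - [0,0,-7.5]
    - [0,0,-10]
    - [0,0,-10]
    - [0,0,-10]
  roll: [0,0,0,0,0,0]

```text
time: 7.08
tool_pos: [0.4698, -0.2693, 0.1616]
tool_rot: [3.141, -0.027, 0.005]
force: [-0.9, 0.4, -1.2]
gripper_width: 0.0183
```

```bash
python3 - <<'E'
from h import *
s=get_state();print(s['time'],s['tool_pos'],s['force'],s['torque'],s['gripper_width'])
for c in ["side","scene"]:
    m=camera_model(c); im=camera(c); cv2.imwrite(f'pics/{c}3.png',im[:,:,::-1])
    for l,z in [("torch_mid",.18),("tray_bay",.006),("tube_mid",.055),("punch_mid",.055)]:
        for r in mark_of(c,l)[:3]: print(c,l,round(r['conf'],2),np.round(r['uv'],1),np.round(at_z(m,r['uv'],z),3))
a=cv2.imread('pics/side3.png')[80:290,150:430]
cv2.imwrite('pics/j3.png',cv2.resize(a,None,fx=2.8,fy=2.8,interpolation=cv2.INTER_CUBIC))
E
```

```text
7.0833 [ 0.46981434 -0.26928235  0.16162255] [-0.91432756  0.36654597 -1.21942066] [ 0.0236009   0.01337097 -0.00711661] 0.01825053321683265
side torch_mid 0.91 [402.1 202.3] [ 0.192 -0.122  0.18 ]
side torch_mid 0.83 [287.1 141.8] [ 0.539 -0.128  0.18 ]
side torch_mid 0.74 [340.5 128.5] [ 0.465 -0.265  0.18 ]
side tray_bay 0.94 [218.2 253.5] [0.524 0.164 0.006]
side tube_mid 0.63 [301.5 194.5] [ 0.465 -0.1    0.055]
side punch_mid 0.88 [317.9 179.3] [ 0.468 -0.177  0.055]
scene torch_mid 0.91 [186.5 144.6] [ 0.47  -0.264  0.18 ]
scene torch_mid 0.86 [145.4 234.4] [ 0.749 -0.185  0.18 ]
scene torch_mid 0.74 [224.2 131.8] [ 0.383 -0.203  0.18 ]
scene tray_bay 0.87 [322.  262.2] [0.518 0.16  0.006]
scene tube_mid 0.63 [246.  206.4] [ 0.488 -0.08   0.055]
scene punch_mid 0.94 [219.5 186.8] [ 0.465 -0.177  0.055]
```

View pics/j3.png

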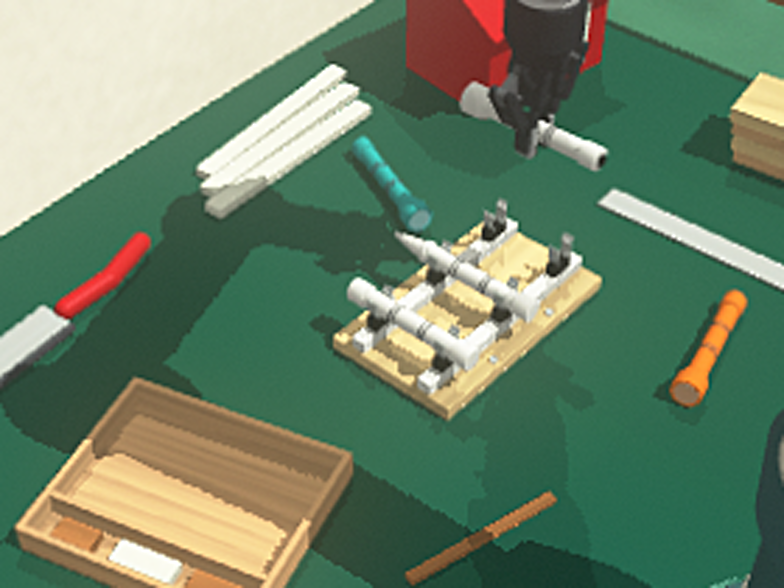

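The torch is held level (head crop (480,100), tail (600,157)), and the punch and tube are still clipped. Moving over the tray and turning to its yaw.

Call:
drive_tool:
  claw: [-1,-1,-1,-1,-1,-1,-1,-1,-1,-1,-1,-1,-1,-1,-1,-1,-1,-1]
  translation:
    - [0,-1,0]
    - [0.2,-3,0]
    - [0.5,-6,0]
    - [0.8,-9,0]
    - [1.0,-12,0]
    - [1.3,-15,0]
    - [1.5,-18,0]
    - [1.8,-21,0]
    - [2.0,-24,0]
    - [2.3,-27,0]
    - [2.5,-30,0]
    - [2.8,-33,0]
    - [3.1,-36,0]
    - [3.4,-39,0]
    - [3.6,-41.5,0]
    - [3.7,-43.1,0]
    - [3.7,-43.1,0]
    - [3.7,-43.1,0]
  roll: [0,0,-0.02,-0.04,-0.06,-0.08,-0.1,-0.12,-0.14,-0.16,-0.18,-0.2,-0.22,-0.24,-0.26,-0.28,-0.297,-0.297]

```text
time: 9.08
tool_pos: [0.5129, 0.1618, 0.1601]
tool_rot: [3.11, 0.442, -0.001]
force: [-0.5, -0.7, -1.2]
gripper_width: 0.0176
```

```bash
python3 - <<'E'
from h import *
s=get_state();print(s['time'],s['tool_pos'],s['tool_rot'],s['gripper_width'],s['force'])
m=camera_model("wrist"); im=camera("wrist"); cv2.imwrite('pics/w4.png',im[:,:,::-1])
for r in mark_of("wrist","tray_bay")[:2]: print(r, at_z(m,r['uv'],.006))
a=camera("scene")[:,:,::-1][170:330,230:400]
cv2.imwrite('pics/j4.png',np.hstack([im[:,:,::-1][:,80:480],cv2.resize(a,(400,420))]))
E
```

```text
9.0833 [0.51289448 0.16179552 0.16005622] [ 3.10992186e+00  4.41775281e-01 -1.01210979e-03] 0.017572873603867604 [-0.46644634 -0.6605557  -1.19690685]
{'uv': [278.8, 312.4], 'conf': 0.66} [0.38937184 0.12563075 0.006     ]
```

View pics/j4.png

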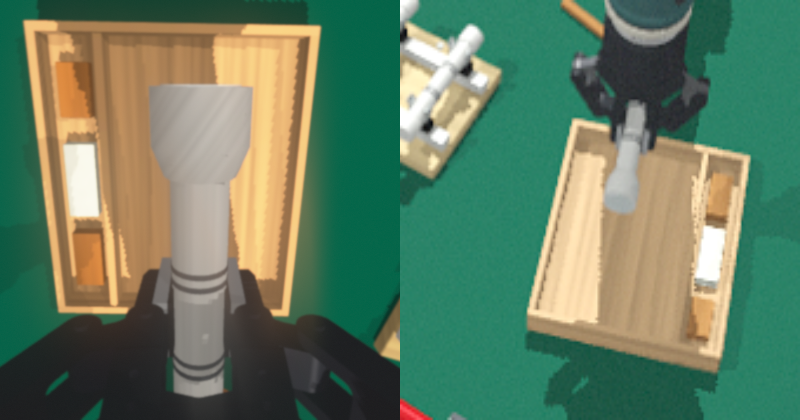

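The tray is square with the torch. I'll check its centre using the rim corners seen in the wrist view.

```bash
python3 - <<'E'
from h import *
m=camera_model("wrist")
P=np.array([at_z(m,(u+80,v),.03) for u,v in [(320,27),(289,315),(23,20),(58,313)]])
print(P.round(3)); d=P[0]-P[1]; print(np.linalg.norm(d),np.degrees(np.arctan2(d[1],d[0])))
d/=np.linalg.norm(d); n=np.array([-d[1],d[0],0])
print((P[0]+P[1])/2+n*.0775, (P[2]+P[3])/2, np.linalg.norm(P[0]-P[2]))
E
```

```text
[[0.646 0.111 0.03 ]
 [0.425 0.052 0.03 ]
 [0.596 0.306 0.03 ]
 [0.371 0.247 0.03 ]]
0.2294082864143951 15.084460431820288
[0.51546875 0.15646686 0.03      ] [0.48345091 0.27645846 0.03      ] 0.2011237775670291
```

Call:
drive_tool:
  claw: [-1,-1,-1,-1,-1,-1,-1,-1,-1,-1]
  translation:
    - [0,0.3,2]
    - [0,0.3,5]
    - [0,0.3,8]
    - [0,0.3,10]
    - [0,0.3,12]
    - [0,0.3,13.5]
    - [0,0.3,14.4]
    - [0,0.3,14.9]
    - [0,0.3,14.9]
    - [0,0.3,14.9]
  roll: [0,0,0,0,0,0,0,0,0,0]

```text
time: 10.07
tool_pos: [0.5148, 0.1581, 0.0118]
tool_rot: [3.111, 0.437, 0.001]
force: [0.3, 0.1, -0.4]
gripper_width: 0.018
```

Call:
drive_tool:
  claw: [-1,-1,-1,-1,-1]
  translation:
    - [0,0,0.1]
    - [0,0,0.2]
    - [0,0,0.3]
    - [0,0,0.4]
    - [0,0,0.4]
  roll: [0,0,0,0,0]

```text
time: 10.48
tool_pos: [0.5143, 0.1585, 0.0074]
tool_rot: [-3.111, -0.438, -0.0]
force: [0.1, 0.6, -0.8]
gripper_width: 0.0181
```

```bash
python3 - <<'E'
from h import *
a=camera("side")[:,:,::-1][200:310,150:300]
cv2.imwrite('pics/j5.png',cv2.resize(a,(750,550),interpolation=cv2.INTER_CUBIC))
E
```

```text
(no output)
```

View pics/j5.png

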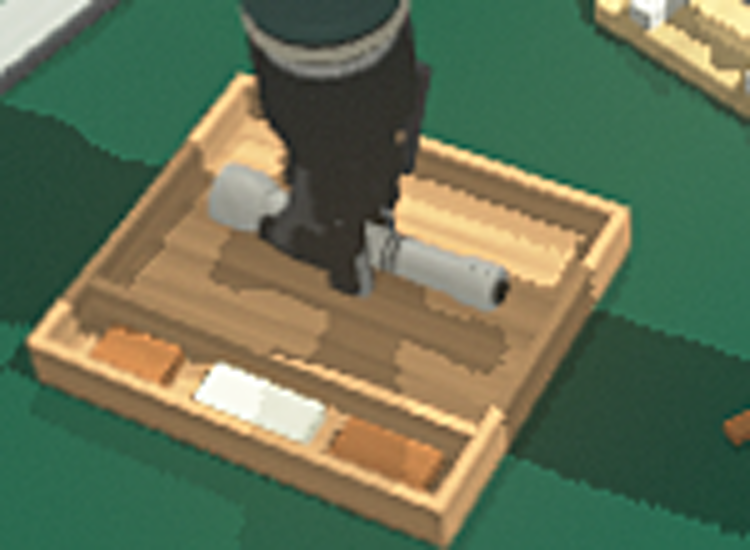

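The torch is level in the middle of the wide bay, about 12 mm above rest because the fingertips reach the floor first. Releasing with low force.

Call:
drive_tool:
  claw: [-0.7,-0.6,-0.5,-0.4,-0.3,-0.2,-0.1,0,0.1,0.2,0.2,0.2,0.2]
  translation:
    - [0,0,0]
    - [0,0,0]
    - [0,0,0]
    - [0,0,0]
    - [0,0,0]
    - [0,0,0]
    - [0,0,0]
    - [0,0,0]
    - [0,0,0]
    - [0,0,0]
    - [0,0,0]
    - [0,0,0]
    - [0,0,0]
  roll: [0,0,0,0,0,0,0,0,0,0,0,0,0]
  force: 20

```text
time: 11.62
tool_pos: [0.5143, 0.1584, 0.0073]
tool_rot: [3.111, 0.438, 0.0]
force: [-0.7, -0.4, -0.4]
gripper_width: 0.0512
```

Call:
drive_tool:
  claw: [0.2,0.2,0.2,0.2,0.2,0.2,0.2,0.2,0.2,0.2]
  translation:
    - [0,0,-1]
    - [0,0,-2]
    - [0,0,-4]
    - [0,0,-7]
    - [0,0,-10]
    - [0,0,-13]
    - [0,0,-16]
    - [0,0,-18]
    - [0,0,-18]
    - [0,0,-18]
  roll: [0,0,0,0,0,0,0,0,0,0]

```text
time: 12.45
tool_pos: [0.515, 0.1587, 0.1896]
tool_rot: [-3.11, -0.438, -0.006]
force: [-0.7, 0.7, -0.6]
gripper_width: 0.0513
```

```bash
python3 - <<'E'
from h import *
s=get_state();print(s['time'],s['tool_pos'],s['force'],s['gripper_width'])
ims=[]
for c in ["side","scene"]:
    m=camera_model(c); im=camera(c)[:,:,::-1]; ims.append(im[90:310,150:400])
    for l,z in [("torch_mid",.02),("tube_mid",.055),("punch_mid",.055)]:
        for r in mark_of(c,l)[:4]: print(c,l,round(r['conf'],2),np.round(r['uv'],1),np.round(at_z(m,r['uv'],z),3))
cv2.imwrite('pics/j6.png',cv2.resize(np.hstack(ims),None,fx=1.6,fy=1.6))
E
```

```text
12.45 [0.51502925 0.15869194 0.18957398] [-0.68004355  0.72149465 -0.61098802] 0.051303426989254684
side torch_mid 0.85 [283.9 140.5] [ 0.684 -0.288  0.02 ]
side torch_mid 0.79 [223.8 250.2] [0.512 0.154 0.02 ]
side torch_mid 0.79 [402.6 202.7] [ 0.252 -0.282  0.02 ]
side tube_mid 0.55 [300.4 193.4] [ 0.47  -0.101  0.055]
side punch_mid 0.79 [317.  176.2] [ 0.478 -0.186  0.055]
scene torch_mid 0.84 [322.  257.6] [0.514 0.157 0.02 ]
scene torch_mid 0.67 [146.4 234.8] [ 0.673 -0.277  0.02 ]
scene tube_mid 0.97 [244.1 205.3] [ 0.487 -0.086  0.055]
scene punch_mid 0.58 [224.  187.5] [ 0.461 -0.165  0.055]
```

View pics/j6.png

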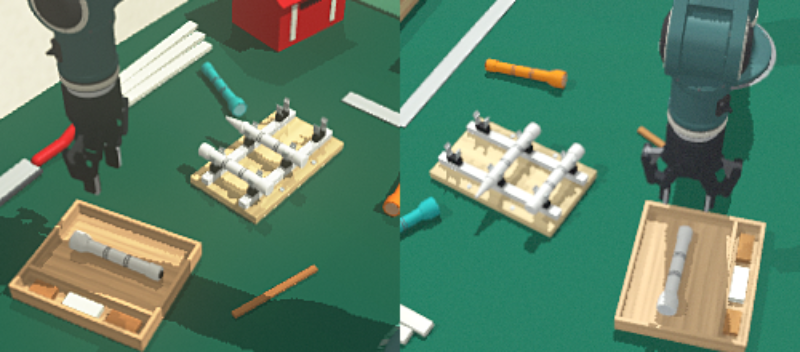

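The torch lies flat in the middle of the wide compartment. Both other tools are clipped, and the arm is clear.

```bash
python3 -c "
from plant import *
print(finish_job())"
```

```text
the job is handed in; nothing more can be done
None
```

The torch is lying flat in the tray's wide compartment, released. I handed the job in with about 12.6 s on the robot's clock.

- **Pull:** I gripped the torch between its clips. The first grip seemed slightly high, so I opened a little, lowered 4 mm and re-gripped. I then lifted it straight out with 80 N and carried it about 180 mm above the bench.
- **Placing:** The grip was below the torch's axis, so the fingertips came within about 1–2 mm of the tray floor first. I therefore let go with the torch still about 12 mm above rest. That is less than the 30 mm fall limit, but it was not a full set-down.
- **Torch, last check:** The two cameras put its middle at about (0.513, 0.156). That is within 5 mm of my estimate of the compartment centre, (0.515, 0.157). In the picture it lies flat and along the tray, with the gripper clear 0.18 m above.
- **Other two tools, last check:** Both look still clipped in the picture. Single network readings of them, before and after, differ by roughly 5–13 mm between pictures. I took that as detector noise and did not measure them more finely.

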